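# Load a water-heater pipe into the cutting jig

### The arm

A 7-joint arm with a two-finger parallel gripper is mounted at the origin on the work surface. World frame = base frame: x ahead of the robot, y to its left, z up, the work surface at z = 0. Lengths are in m, angles in rad, forces in N, time in s.
With the tool pointing down it reaches from about 0.4 to 0.85 m from the base axis. Payload 6.9 kg.
Tool frame: the origin (TCP) lies midway between the tips of the shut fingers; the grasp point (between the pads) lies behind it (ctrl.pinch_z is the z of the grasp point in the tool frame, in m); z points along the fingers, y is the line along which they close (so a half turn about z gives the same grasp; the last joint's range is limited). The gripper opens to 85 mm and grips with 20 to 120 N. Pads are 22 mm wide; open, the fingers measure 114 mm over their backs; the gripper's body (76 mm by 85 mm) begins 54 mm behind the grasp point. The pads swing forward as they close: fully open they stand 13 mm farther back than shut.
Start: joints at [1.359, 0.507, -0.238, 1.5, 0.126, 1.149, -0.155], TCP at [0.195, -0.594, 0.231] pointing down, gripper open.
Joint ranges: [-3.08, 3.08], [-0.24, 2.05], [-1.43, 1.35], [0, 2.5], [-1.52, 4.66], [0.17, 1.96], [-2.89, 2.89]. Speed limits (rad/s): [2.39, 2.39, 3.14, 3.14, 3.14, 3.14, 3.14].

### API

Orientations are given as a unit quaternion [w, x, y, z].
In Python, from station import ctrl, get_state, vision, ticket, models gives the robot as it stands. Calls block until the motion is done:
- ctrl.movep(position, orientation): joint-space move of the TCP to a pose.
- ctrl.movel(position, frame=None, max_speed=0.15): straight line of the TCP; frame=None keeps the orientation; max_speed is the mean speed in m/s.
- ctrl.set_joints(angles): joint-space move.
- ctrl.ungrasp() and ctrl.close_gripper(force=None): open the fingers fully, or close them until they stop; force is the grip in N (None keeps the last).
- ctrl.pause(seconds).
- ctrl.ik(position, orientation): joint angles nearest the present ones, or None.
- get_state(): the state.
- vision.grab_frame(name): name is "side" or "top"; returns (picture, depth): 480x640x3 uint8, blue, green, red; 480x640 float32, m along the optical axis (not along the pixel's ray), 0 where there is no reading.
- vision.camera_info(name): a dict with "mtx" (3x3 intrinsics, pixels), "dist_coeffs" ([k1, k2, p1, p2, k3] as OpenCV has them; the pictures are not rectified), "R" (3x3) and "t" (3): a world point X has camera coordinates R X + t. Camera axes: x right, y down, z forward; pixel columns grow to the right and rows downward; lengths in m; the calibration is good to about 2 mm. A picture is of the moment at which its call begins. camera_info takes no time and is no camera call.
A pose or a line that the arm cannot do raises ctrl.Unreachable and nothing moves.
- ticket.close_job(): hands the job in; it is judged then, once.
Trained networks look in the newest picture that a camera, given by its name, has taken for a name from the list of things; names that differ only in an ending like _2 or _b are one class to them, and where a whole thing is asked for, a point or a joint stands for the part that bears it (a point fixed in the world has none). Each returns a list of dicts, best first, with "p" (0 to 1); they miss things now and then, are a little off and sometimes report something else, mostly with a low value. They report only what shows in the picture. A call takes as long as a camera call. They do not tell look-alikes from the thing itself.
- models.recognise(camera, target): "point" ([column, row] in pixels, amid what is visible of it).
- models.masks_of(camera, target): "mask" (480x640 bool, what is visible of it) and "point" ([column, row] in pixels, amid what is visible of it).
The state is a dict: "time": time; "qpos": joint angles; "qd": joint speeds; "tau": joint torques, N m; "tcp_pos": TCP position; "eef_rot": TCP orientation; "contact_force": force on the tool from outside, world axes, zero at the start; "wrist_torque": the same for the moment, N m; "width": finger opening in m; "gripper_force": force on a finger pad.
Only numpy, scipy, OpenCV 4.12 (cv2) and the standard library are available. Lean on these libraries where they do the work, as an engineer would, in place of code of your own. Each camera call takes 0.05 s, during which the arm holds its last target. There are 200 camera calls.

### The job

Take the longest of the three copper pipes from the wooden rack, lay it in the V-groove of the pipe-cutting jig on the open side of the steel arch, and slide it along the groove, under the arch, until its end presses lightly against the tip of the stop screw that sticks out of the steel end stop. Push gently: the stop is only held by friction and must not be shifted from its setting. Leave the pipe lying loose in the groove against the screw, and leave everything else where it is.

Things in the scene. Friction and masses are not known exactly. Their poses are not given: they have to be found in the camera images.
- pipe_long: the longest copper pipe, 22 mm diameter, 180 mm long, about 0.1 to 0.2 kg, lying level in one of the rack's three places with its axis 45 mm above the table; both ends alike; origin at its centre, x axis along it. Its ends are closed flat faces that can be pushed on
- rack: fixed wooden rack, 100 by 250 mm, base board 12 mm thick. Two notched cross boards at x = -36 and +36 mm, 14 mm thick, rise to 42 mm above the table, with 58 mm clear between them for the fingers. Pipes lie along its x axis, centred at y = -80, 0 and +80 mm, any pipe in any place. Origin at the centre of its underside
- jig: fixed pipe-cutting jig: plywood base 400 by 85 by 12 mm (x -158 to +242) with a 90-degree aluminium V-groove along x. Origin on the table under the groove. A pipe lying in it has its axis at y = 0, 45 mm above the table; the groove's top edges, 25 mm apart, are 42 mm above the table. Groove from x = -150 to -45 and 25 to 220 mm. Push towards +x, where the stop is; sliding takes 1 to 3 N
- window (a point): point on the jig at x = -10 mm, on the axis of a pipe lying in the groove: the middle of a 70 mm long gap in the groove, open down to the base board (12 mm above the table), with room for the fingers on both sides when a pipe is laid with its centre here. Axes as the jig's
- arch (a point): point on the jig at x = 120 mm, on the axis of a pipe lying in the groove, under the middle of a steel arch, 20 mm long in x, with its underside 60 mm and its top 68 mm above the table and 44 mm clear between its posts. The stop is beyond it. Axes as the jig's
- stop: steel end stop beyond the arch: block 24 mm long in x, 89 mm high, at x = 170 to 195 mm of the jig; origin where the pipe axis meets its -x face; axes as the jig's. A 14 mm thick steel stop screw sticks out of this face towards -x, on the pipe axis, by 4 to 28 mm (differs each time, not measured); the pipe meets its flat tip. Held by friction: the stop slips above about 16 N
- pipe_mid: copper pipe, 22 mm diameter, 140 mm long, lying in another place of the rack; origin at its centre, x axis along it. Not to be moved
- pipe_short: copper pipe, 22 mm diameter, 100 mm long, lying in another place of the rack; origin at its centre, x axis along it. Not to be moved
- tumbler: drinking glass, 68 mm across, 95 mm high, standing; origin at the centre of its underside. Bystander
- mug: white mug, 80 mm across without its handle, 90 mm high; origin at the centre of its underside. Bystander
- wrench: steel wrench, 200 mm long, lying flat; origin on its underside. Bystander
- tape: roll of white tape lying flat, 90 mm across, 20 mm high; origin at the centre of its underside. Bystander
- elbow: brass pipe elbow, about 48 mm long and 32 mm high; origin at the underside. Bystander
Mind the look-alikes: they are no part of the job. Leave any blue or green look-alike of the pipe_long alone.

How it is judged:
By the outcome, as a careful person would: the job done as asked, in the order asked, and still so for the second after the job is handed in, with the robot touching nothing.
It also fails if it takes over 54 s, if anything falls off the work surface, if the arm or the gripper's body presses on something with over 40 N, if the wrist force passes 120 N, or if a joint passes its speed limit or range.

## Working session

There is one attempt and no reset: what is moved stays moved. The work goes in short steps, each a Python script; the robot and the scene stay as the last script left them, time stands still between calls to the robot, and variables do not carry over. Pictures are saved under pics/ and viewed, at most 10 in all, crops included, and the job is handed in when it is done.

```bash
mkdir -p pics; ls; cat > h.py <<'E'
import numpy as np, cv2
from station import ctrl, get_state, vision, ticket, models
def cam(n):
    c=vision.camera_info(n); return [np.array(c[k],float) for k in ("mtx","dist_coeffs","R","t")]
def pts(n,depth,mask):
    K,D,R,t=cam(n); v,u=np.nonzero(mask&(depth>0)); z=depth[v,u]
    p=cv2.undistortPoints(np.stack([u,v],1).astype(float)[:,None],K,D)[:,0]
    return (np.c_[p*z[:,None],z]-t)@R
def ray(n,uv,zw):
    K,D,R,t=cam(n); p=cv2.undistortPoints(np.array(uv,float).reshape(-1,1,2),K,D)[:,0]
    d=np.c_[p,np.ones(len(p))]@R; o=-R.T@t
    return o+d*((zw-o[2])/d[:,2])[:,None]
def proj(n,X):
    K,D,R,t=cam(n); return cv2.projectPoints(np.array(X,float).reshape(-1,1,3),cv2.Rodrigues(R)[0],t,K,D)[0][:,0]
E
python3 - <<'E'
from h import *
for n in("top","side"):
    im,d=vision.grab_frame(n); cv2.imwrite(f"pics/{n}0.png",im); np.save(f"pics/{n}0.npy",d)
    for t in("pipe_long","pipe_mid","pipe_short","rack","jig","stop","arch"):
        r=models.masks_of(n,t)
        for k in r[:3]:
            P=pts(n,d,k["mask"])
            print(n,t,round(k["p"],2),np.round(k["point"]),k["mask"].sum(),np.round(np.median(P,0),3) if len(P) else None, np.round(np.ptp(np.percentile(P,[3,97],axis=0),axis=0),3) if len(P) else None)
print(cam("top"),cam("side"),get_state(),ctrl.pinch_z)
E
```

```text
pics
top pipe_long 0.92 [167. 374.] 748 [0.169 0.301 0.02 ] [0.166 0.019 0.013]
top pipe_long 0.91 [170. 191.] 690 [0.578 0.285 0.054] [0.019 0.169 0.011]
top pipe_long 0.83 [273. 279.] 768 [0.378 0.063 0.02 ] [0.029 0.165 0.013]
top pipe_mid 0.66 [169. 226.] 606 [0.498 0.291 0.054] [0.02  0.134 0.013]
top pipe_short 0.97 [170. 261.] 458 [0.418 0.29  0.054] [0.021 0.096 0.012]
top rack 0.93 [176. 236.] 3172 [0.483 0.288 0.013] [0.237 0.09  0.031]
top jig 0.55 [372. 198.] 6282 [ 0.554 -0.159  0.014] [0.086 0.374 0.062]
top jig 0.42 [439. 192.] 562 [ 0.566 -0.318  0.061] [0.051 0.061 0.079]
top stop 0.96 [440. 193.] 535 [ 0.566 -0.317  0.064] [0.049 0.061 0.076]
top arch 0.6 [499. 198.] 708 [ 0.561 -0.477  0.007] [0.183 0.046 0.011]
top arch 0.57 [370. 199.] 6212 [ 0.554 -0.16   0.015] [0.084 0.373 0.061]
side pipe_long 0.92 [341. 267.] 384 [0.374 0.082 0.021] [0.029 0.168 0.016]
side pipe_long 0.9 [394. 348.] 798 [0.165 0.313 0.02 ] [0.17  0.018 0.017]
side pipe_long 0.88 [292. 378.] 995 [0.328 0.474 0.019] [0.123 0.12  0.023]
side pipe_mid 0.96 [260. 300.] 481 [0.494 0.306 0.054] [0.
[... 1320 characters left out ...]
qpos': array([ 1.35950668,  0.50745442, -0.23759855,  1.50017823,  0.1257107 ,
        1.14887883, -0.15479433]), 'qd': array([ 0.00092439, -0.00062498, -0.00022449, -0.00089432, -0.00204172,
       -0.00035771,  0.0012861 ]), 'tau': array([ 1.27986477e-04, -6.20292306e+01, -2.18404904e+00, -2.49951661e+01,
        1.40762652e-02,  1.93978085e-03,  3.45459750e-05]), 'tcp_pos': array([ 0.19467449, -0.59391758,  0.23131078]), 'eef_rot': array([2.95217640e-05, 9.87483121e-01, 1.57724713e-01, 4.75006981e-06]), 'contact_force': array([-0.74337355,  0.17959835, -0.32952205]), 'wrist_torque': array([-0.01981139,  0.04410475,  0.03336431]), 'gripper_force': 0.0, 'width': 0.08539171737967159} -0.0187
```

View pics/top0.png

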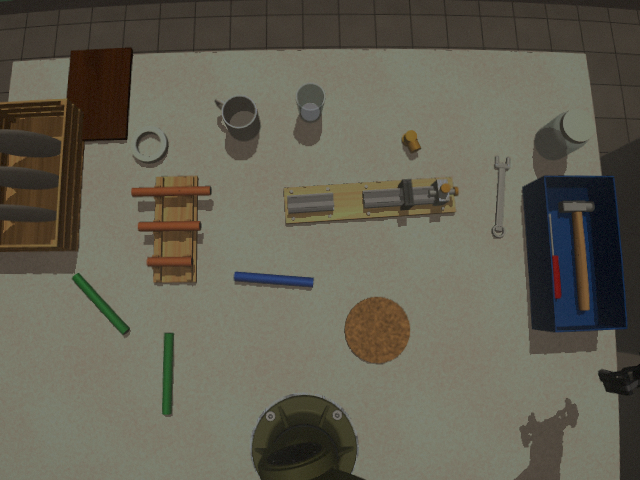

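View pics/side0.png

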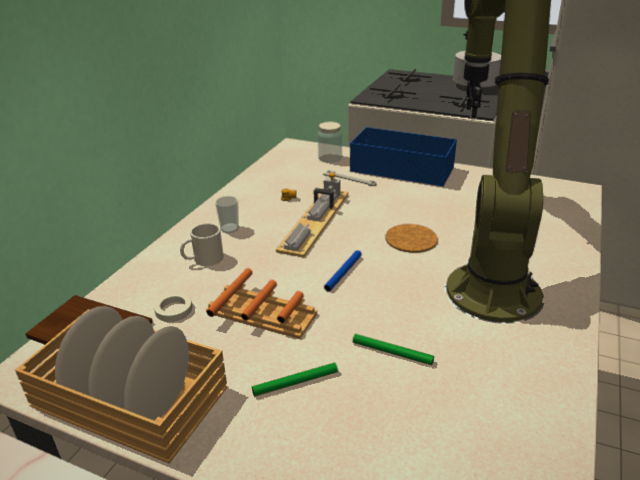

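The top view shows these candidates:
- Copper pipes in the rack at (170,191), (169,226) and (170,261).
- Blue look-alike at (273,279), and green look-alikes at (100,303) and (167,374).

I choose (170,191): it is copper, lies in the rack and is the longest. The jig is at (370,200), with its arch at (406,193) and its stop at (440,193). The groove's open side is to the left, so jig +x is about world −y.

```bash
python3 - <<'E'
from h import *
im,d=vision.grab_frame("top")
c=np.hstack([cv2.resize(im[165:285,115:225],None,fx=3.4,fy=3.4,interpolation=cv2.INTER_CUBIC),cv2.resize(im[145:265,275:385+85][:, :],(0,0),fx=2.2,fy=3.4)])
cv2.imwrite("pics/crop.png",c[:, :800])
def rect(P):
    r=cv2.minAreaRect(P[:,:2].astype(np.float32)); return np.round(r[0],4),np.round(r[1],4),round(r[2],2)
for n in("top","side"):
    d=vision.grab_frame(n)[1]
    # pipe
    t="pipe_long"
    for k in models.masks_of(n,t):
        P=pts(n,d,k["mask"]); 
        if abs(np.median(P[:,2])-.054)<.006 and abs(np.median(P[:,0])-.575)<.02:
            m=cv2.erode(k["mask"].astype(np.uint8),np.ones((2,2)))>0
            Q=pts(n,d,k["mask"]); Q=Q[Q[:,2]>.04]; print(n,"pipe",rect(Q),len(Q))
            u=np.stack(np.nonzero(k["mask"])[::-1],1); print("  ray@45",rect(ray(n,u,.045)), "top z",np.percentile(Q[:,2],95))
    for k in models.masks_of(n,"rack")[:1]:
        P=pts(n,d,k["mask"]); Q=P[(P[:,2]<.018)&(P[:,2]>.006)]; print(n,"rack base",rect(Q)); Q=P[(P[:,2]>.035)&(P[:,2]<.046)]; print(" boards y hist",np.histogram(Q[:,1],bins=np.arange(.22,.36,.006)))
    k=models.masks_of(n,"jig")[0]; P=pts(n,d,k["mask"]); Q=P[(P[:,2]<.017)&(P[:,2]>.007)]; print(n,"jig base",rect(Q),len(Q))
    G=P[(P[:,2]>.028)&(P[:,2]<.05)]; print(" groove",rect(G),len(G))
    l=cv2.fitLine(G[:,:2].astype(np.float32),cv2.DIST_HUBER,0,.001,.001).ravel(); print(" line",l,np.degrees(np.arctan2(l[1],l[0])))
    A=P[(P[:,2]>.062)&(P[:,2]<.073)]; print(" arch top?",np.median(A,0),np.percentile(A,[5,95],axis=0).round(3).tolist())
    ks=models.masks_of(n,"stop")[:1]
    for k in ks:
        P=pts(n,d,k["mask"]); A=P[P[:,2]>.08]; print(" stop top",len(A),A.min(0),A.max(0),np.median(A,0))
print(get_state()["time"])
E
```

```text
top pipe (array([0.5793, 0.2925]), array([0.021 , 0.1817]), 0.13) 663
  ray@45 (array([0.5802, 0.2935]), array([0.1857, 0.0211]), 89.93) top z 0.05791218043070456
top rack base (array([0.5001, 0.2909]), array([0.1005, 0.2525]), 89.99)
 boards y hist (array([ 0,  0,  0,  0, 10, 40, 37,  9,  1,  1,  0,  2,  0,  0,  0,  0, 17,
       31, 13,  0,  0,  0,  0]), array([0.22 , 0.226, 0.232, 0.238, 0.244, 0.25 , 0.256, 0.262, 0.268,
       0.274, 0.28 , 0.286, 0.292, 0.298, 0.304, 0.31 , 0.316, 0.322,
       0.328, 0.334, 0.34 , 0.346, 0.352, 0.358]))
top jig base (array([ 0.5597, -0.1632]), array([0.0864, 0.4008]), 3.28) 3334
 groove (array([ 0.5627, -0.1624]), array([0.0594, 0.3828]), 0.47) 1654
 line [ 0.03891851 -0.99924237  0.56019104 -0.15968442] -87.76956
 arch top? [ 0.56184317 -0.24914693  0.06813523] [[0.539, -0.329, 0.064], [0.591, -0.232, 0.072]]
 stop top 86 [ 0.55823777 -0.33143966  0.08039244] [ 0.57865053 -0.30888192  0.09231661] [ 0.56795897 -0.31869609  0.08790293]
side pipe (array([0.578 , 0.2948]), array([0.0248, 0.1861]), 0.02) 552
  ray@45 (array([0.5806, 0.2906]), arra
[... 185 characters left out ...]
  0,  0,  0,  0,  0,  0,  0,  3,
       15, 15, 22,  0,  0,  0]), array([0.22 , 0.226, 0.232, 0.238, 0.244, 0.25 , 0.256, 0.262, 0.268,
       0.274, 0.28 , 0.286, 0.292, 0.298, 0.304, 0.31 , 0.316, 0.322,
       0.328, 0.334, 0.34 , 0.346, 0.352, 0.358]))
side jig base (array([ 0.5575, -0.1627]), array([0.0927, 0.4122]), 3.7) 887
 groove (array([ 0.5534, -0.1472]), array([0.0624, 0.3633]), 5.87) 695
 line [ 0.0533132  -0.99857783  0.55727786 -0.12653932] -86.943924
 arch top? [ 0.56317503 -0.24940848  0.06851284] [[0.536, -0.329, 0.063], [0.589, -0.228, 0.072]]
 stop top 25 [ 0.55791004 -0.32482602  0.08038618] [ 0.57636571 -0.305692    0.09239869] [ 0.56338244 -0.31609336  0.08752959]
1.35
```

View pics/crop.png

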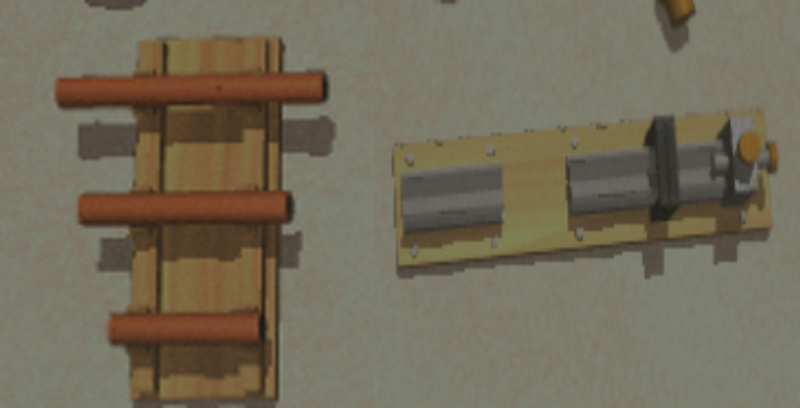

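The crop shows the copper pipe at the top of the rack as clearly the longest, spanning both boards, so the choice holds. Jig angle and origin agree between the two cameras. Next I grasp the pipe.

```bash
cat >> h.py <<'E'
from scipy.spatial.transform import Rotation as Rot
a=np.radians(3.4); EX=np.array([np.sin(a),-np.cos(a),0]); O=np.array([.5586,-.163,0])-.042*EX; O[2]=0
def down(tx):
    tx=np.array(tx,float); tz=np.array([0,0,-1.]); q=Rot.from_matrix(np.c_[tx,np.cross(tz,tx),tz]).as_quat(); return q[[3,0,1,2]]
J=lambda x,z: O+x*EX+np.array([0,0,z])
S=lambda: (lambda s: print(round(s["time"],2),s["tcp_pos"].round(4),"F",s["contact_force"].round(2),"w",round(s["width"],4),"g",round(s["gripper_force"],1)))(get_state())
E
python3 - <<'E'
from h import *
q=get_state()["qpos"]; G=np.array([.5795,.2925,0])
best=None
for s in(1,-1):
    a=ctrl.ik(G+[0,0,.16],down([0,-s,0])); b=ctrl.ik(J(-.01,.16),down(s*EX)); print(s,a,b)
    if a is not None and b is not None:
        c=max(abs(a[6]),abs(b[6])); best=(c,s) if best is None or c<best[0] else best
s=best[1]; open("sgn","w").write(str(s)); print("sign",s)
ctrl.movep(G+[0,0,.16],down([0,-s,0])); S()
ctrl.movel(G+[0,0,.026],max_speed=.1); S()
ctrl.close_gripper(40); S()
ctrl.movel(G+[0,0,.16],max_speed=.12); S()
im,d=vision.grab_frame("side"); cv2.imwrite("pics/lift.png",im[120:420,120:520])
E
```

```text
1 [ 0.09715767  0.86444815 -1.2261599   1.52445017  0.82587229  1.34213712
  1.93210825] [-0.48030524  0.75013695  1.15123342  1.76948312 -0.75445309  1.14103441
 -2.16600289]
-1 [ 0.09133978  0.854116   -1.2049085   1.52452102  0.81119503  1.32937179
 -1.19805713] [ 0.63062007  0.56547486 -0.75401624  1.75546315  0.45055979  1.0015752
 -0.23550716]
sign -1
4.73 [0.58   0.2916 0.1599] F [-0.1  -0.26  0.74] w 0.0855 g 0.0
6.22 [0.5798 0.2928 0.0267] F [-0.48  0.11 -1.29] w 0.0852 g 0.0
6.83 [0.5791 0.2925 0.0262] F [-2.32 -1.74  3.75] w 0.0207 g 39.2
8.1 [0.5793 0.2921 0.159 ] F [ 0.68 -1.01 -0.63] w 0.0208 g 39.1
```

View pics/lift.png

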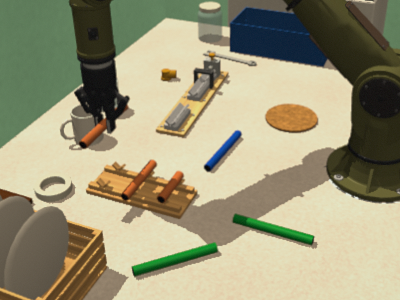

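The picture shows the long pipe held level in the gripper at about (105,125). The other two pipes are still in the rack. Next I lay it in the groove at the window.

```bash
python3 - <<'E'
from h import *
s=int(open("sgn").read()); q=down(s*EX)
ctrl.movep(J(-.01,.16),q); ctrl.pause(.2); S(); f0=get_state()["contact_force"]
ctrl.movel(J(-.01,.045),q,max_speed=.1); S()
im,d=vision.grab_frame("side"); cv2.imwrite("pics/lay.png",cv2.resize(im[150:290,230:400],None,fx=4,fy=4))
for z in np.arange(.037,.0245,-.002):
    ctrl.movel(J(-.01,z),q,max_speed=.03); S()
    if get_state()["contact_force"][2]-f0[2]>5: break
im,d=vision.grab_frame("side"); cv2.imwrite("pics/lay2.png",cv2.resize(im[150:290,230:400],None,fx=4,fy=4))
E
```

```text
9.85 [ 0.5558 -0.1099  0.1601] F [ 0.71 -0.52 -1.83] w 0.021 g 39.1
11.15 [ 0.5559 -0.111   0.0456] F [ 0.2   0.72 -0.11] w 0.0206 g 39.1
11.62 [ 0.5554 -0.1111  0.0368] F [-0.88  0.54 -1.39] w 0.0207 g 39.1
11.87 [ 0.5555 -0.1111  0.0349] F [-0.2   0.   -1.05] w 0.0207 g 39.1
12.12 [ 0.5555 -0.1111  0.0329] F [ 0.34  0.13 -1.06] w 0.0206 g 39.1
12.37 [ 0.5554 -0.1111  0.0309] F [-0.2  -0.35 -1.24] w 0.0206 g 39.1
12.62 [ 0.5554 -0.1111  0.0288] F [ 0.02  0.22 -1.17] w 0.0209 g 39.1
12.87 [ 0.5559 -0.111   0.0271] F [ 0.02 -0.23 -1.06] w 0.0206 g 39.2
13.12 [ 0.5567 -0.1108  0.0261] F [1.65 0.27 7.1 ] w 0.0205 g 40.0
```

View pics/lay2.png

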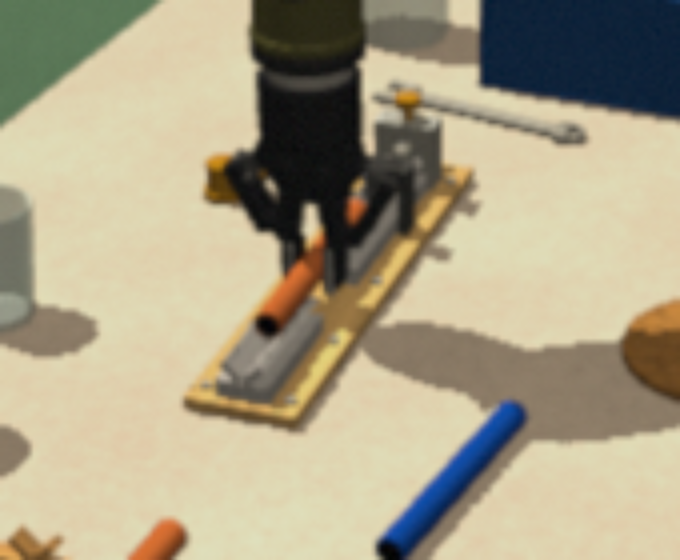

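The pipe sits in the groove with its ends on both groove sections: near end at (268,322), running up under the gripper towards the arch. Contact came at the expected height. Now I release, rise and verify.

```bash
python3 - <<'E'
from h import *
s=int(open("sgn").read()); q=down(s*EX)
ctrl.ungrasp(); S()
ctrl.movel(J(-.01,.13),q,max_speed=.1)
ctrl.movel(J(-.145,.13),q,max_speed=.15); ctrl.close_gripper(20); S()
im,d=vision.grab_frame("top"); cv2.imwrite("pics/laid.png",cv2.resize(im[160:250,270:470],None,fx=4,fy=4,interpolation=cv2.INTER_CUBIC))
for k in models.masks_of("top","pipe_long"):
    P=pts("top",d,k["mask"]); L=(P-O)@EX; M=(P-O)@np.cross([0,0,1],EX)
    if abs(np.median(M))<.03: print(k["p"],k["point"],np.percentile(L,[1,50,99]).round(4),np.percentile(M,[2,50,98]).round(4),np.percentile(P[:,2],[5,50,95]).round(4))
E
```

```text
13.81 [ 0.5554 -0.1111  0.0249] F [0.07 0.13 0.41] w 0.0854 g 0.0
16.82 [0.5475 0.0237 0.13  ] F [0.03 0.35 0.91] w 0.0002 g 0.0
0.75 [313.6, 211.4] [-0.1523 -0.0972 -0.0192] [-0.0527 -0.0244  0.0107] [0.0079 0.0141 0.0418]
0.42 [312.7, 199.2] [-0.0984 -0.091  -0.0749] [-0.0081 -0.0039  0.005 ] [0.0503 0.0546 0.0573]
```

View pics/laid.png

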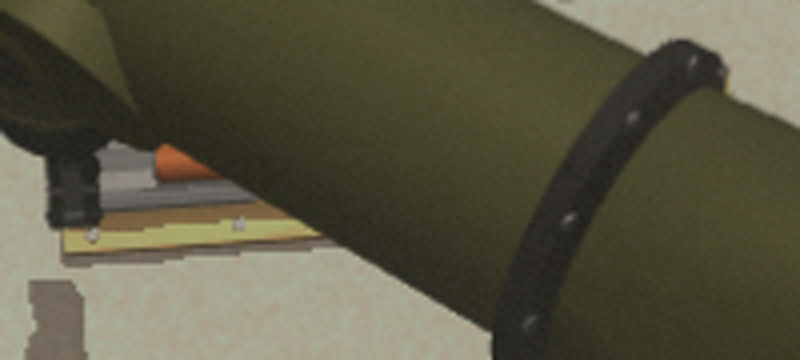

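The pipe's rear end shows at (157,160), resting in the groove at jig x ≈ −0.099; the top of the pipe is at the expected height. Next I push gently on the end with the shut fingers, checking the force at each step.

```bash
python3 - <<'E'
from h import *
s=int(open("sgn").read()); q=down(s*EX)
tip=(ray("top",[[429,192]],.048)[0]-O)@EX; print("tip est",tip)
ctrl.movel(J(-.135,.047),q,max_speed=.08); ctrl.pause(.2); S()
def F(n=4):
    v=[]
    for _ in range(n): v.append(-get_state()["contact_force"]@EX); ctrl.pause(.01)
    return np.mean(v)
f0=F(8); x=-.135; lim=min(tip,.150)-.18-.012-.008; fs=[]
while x<lim:
    x=min(x+.005,lim); ctrl.movel(J(x,.047),q,max_speed=.03); f=F(2)-f0; fs.append((round(x,4),round(f,2)))
    if f>6: print("early"); break
print(fs); S()
E
```

```text
tip est 0.17318945444548622
18.32 [0.5483 0.0137 0.0474] F [-0.24  0.48 -0.63] w 0.0002 g 0.0
[(-0.13, np.float64(0.14)), (-0.125, np.float64(-0.17)), (-0.12, np.float64(0.07)), (-0.115, np.float64(-0.41)), (-0.11, np.float64(0.59)), (-0.105, np.float64(-0.15)), (-0.1, np.float64(-0.18)), (-0.095, np.float64(-0.79)), (-0.09, np.float64(-0.42)), (-0.085, np.float64(-0.51)), (-0.08, np.float64(-0.49)), (-0.075, np.float64(-0.59)), (-0.07, np.float64(-0.54)), (-0.065, np.float64(-0.17)), (-0.06, np.float64(-0.11)), (-0.055, np.float64(-0.53)), (-0.05, np.float64(-0.21))]
24.05 [ 0.5532 -0.0715  0.047 ] F [ 0.16  0.19 -0.84] w 0.0001 g 0.0
```

No sliding force registered, so I check where the pipe is.

```bash
python3 - <<'E'
from h import *
im,d=vision.grab_frame("side"); cv2.imwrite("pics/push.png",cv2.resize(im[150:290,230:400],None,fx=4,fy=4,interpolation=cv2.INTER_CUBIC))
S(); print("pts",proj("side",[J(-.05,.056),J(-.1,.056),J(.173,.045)])-[230,150])
E
```

```text
24.1 [ 0.5531 -0.0714  0.047 ] F [-0.53  0.32  0.45] w 0.0003 g 0.0
pts [[73.64043739 69.28109574]
 [67.14030181 77.66369848]
 [99.18290775 39.49193451]]
```

View pics/push.png

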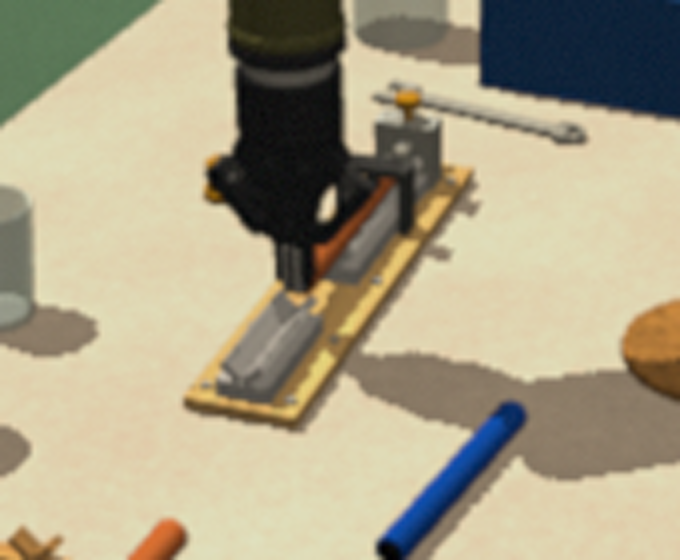

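The pipe has moved along with the fingers: its front is under the arch at about (390,185), and its rear end sits at the fingers at (318,270). Friction is simply low. I continue in 0.5 mm steps until a clear force appears.

```bash
python3 - <<'E'
from h import *
s=int(open("sgn").read()); q=down(s*EX)
def F(n=3):
    v=[]
    for _ in range(n): v.append(-get_state()["contact_force"]@EX); ctrl.pause(.01)
    return np.mean(v)
f0=F(6); x=-.05; fs=[]; t0=get_state()["time"]
while x<-.012 and get_state()["time"]<42:
    x+=.0005; ctrl.movel(J(x,.047),q,max_speed=.01); f=F(2)-f0; p=(get_state()["tcp_pos"]-O)@EX
    fs.append((round(x,4),round(float(p),4),round(float(f),2)))
    if abs(f)>2.5:
        f=F(4)-f0; fs.append(("re",round(float(f),2)))
        if abs(f)>2.5: break
print(f0,fs); S()
E
```

```text
-0.060442118447905986 [(-0.0495, -0.0495, 0.29), (-0.049, -0.0492, 1.3), (-0.0485, -0.0487, 1.54), (-0.048, -0.048, 2.03), (-0.0475, -0.0474, 1.17), (-0.047, -0.0469, 1.03), (-0.0465, -0.0464, 1.75), (-0.046, -0.0459, 0.69), (-0.0455, -0.0454, 1.19), (-0.045, -0.0449, 1.28), (-0.0445, -0.0444, 1.55), (-0.044, -0.0439, 0.87), (-0.0435, -0.0435, 1.39), (-0.043, -0.0429, 0.84), (-0.0425, -0.0425, 0.91), (-0.042, -0.0419, 1.6), (-0.0415, -0.0414, 0.98), (-0.041, -0.041, 2.08), (-0.0405, -0.0404, 1.27), (-0.04, -0.0399, 1.3), (-0.0395, -0.0394, 2.25), (-0.039, -0.039, 1.79), (-0.0385, -0.0384, 1.95), (-0.038, -0.0379, 1.68), (-0.0375, -0.0374, 1.18), (-0.037, -0.0369, 1.49), (-0.0365, -0.0364, 1.4), (-0.036, -0.0359, 1.74), (-0.0355, -0.0354, 1.54), (-0.035, -0.0349, 1.62), (-0.0345, -0.0345, 1.38), (-0.034, -0.034, 1.91), (-0.0335, -0.0334, 2.32), (-0.033, -0.0329, 1.79), (-0.0325, -0.0325, 1.62), (-0.032, -0.0319, 2.2), (-0.0315, -0.0314, 1.48), (-0.031, -0.031, 1.69), (-0.0305, -0.0304, 0.96), (-0.03, -0.0299, 1.75), (-0.0295, -0.0295, 1.74), (-0.029, -0.029, 2.03), (-0.0285, -0.0284, 1.38), (-0.028, -0.028, 1.52), (-0.0275, -0.0274, 1.95), (-0.027, -0.0269, 1.55), (-0.0265, -0.0264, 1.73), (-0.026, -0.0259, 1.71), (-0.0255, -0.0254, 1.5), (-0.025, -0.0249, 1.77), (-0.0245, -0.0245, 2.07), (-0.024, -0.0239, 1.91), (-0.0235, -0.0235, 2.1), (-0.023, -0.0229, 1.89), (-0.0225, -0.0224, 2.04), (-0.022, -0.0219, 2.01), (-0.0215, -0.0215, 1.77), (-0.021, -0.0209, 1.83), (-0.0205, -0.0204, 2.04), (-0.02, -0.0199, 2.3), (-0.0195, -0.0196, 2.12), (-0.019, -0.0195, 4.5), ('re', 4.41)]
40.72 [ 0.555  -0.1016  0.047 ] F [-1.09  4.16  0.63] w -0.0 g 2.3
```

Force jumped to 4.5 N and the finger position stalled, so the pipe is against the screw. I back off and check.

```bash
python3 - <<'E'
from h import *
s=int(open("sgn").read()); q=down(s*EX)
ctrl.movel(J(-.035,.047),q,max_speed=.04); ctrl.movel(J(-.05,.15),q,max_speed=.12)
ctrl.movel(J(-.16,.2),q,max_speed=.12); S()
im,d=vision.grab_frame("side"); im2,d2=vision.grab_frame("top")
a=cv2.resize(im[160:240,280:370],None,fx=4.4,fy=4.4,interpolation=cv2.INTER_CUBIC); b=cv2.resize(im2[165:225,375:465],None,fx=4.4,fy=5.866,interpolation=cv2.INTER_CUBIC)
cv2.imwrite("pics/end.png",np.hstack([a,b]))
E
```

```text
43.44 [0.5466 0.0376 0.1995] F [-0.79  0.58  0.37] w 0.0002 g 0.0
```

View pics/end.png

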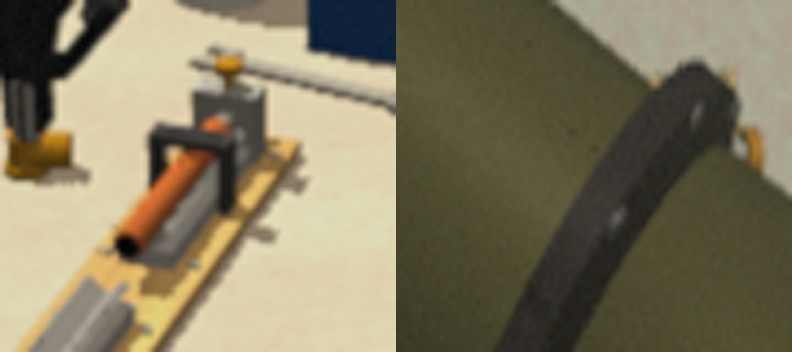

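The side view shows the pipe lying in the groove through the arch, with its front end at (222,122) against the screw. The stop stands in place and the gripper is clear. I hand in the job.

```bash
python3 -c "
from h import *
print(ticket.close_job())"
```

```text
the job is handed in; nothing more can be done
None
```

The longest copper pipe lies loose in the V-groove, through the arch and against the stop screw; the push peaked at about 4.5 N, under the stop's 16 N slip limit, and the job was handed in at about 43.5 s.

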